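# Load the surgical tape dispenser and snap its hub cap home

### The job

Load the tape dispenser: slide the wide roll of tape up off its storage post and put it over the dispenser's hub so that it lies flat on the disc. Then put the snap cap on the stud at the top of the hub, press until it clicks and keep pressing past the click until the cap is fully home; finish while the gripper is still pressing it down firmly. Leave the narrow roll and everything else on the table where it is.

Things in the scene. Friction and masses are not known exactly. Their poses are not given: they have to be found in the camera images.
- wide_roll_center (a point): Wide roll of beige surgical tape wound on a white core: a ring, outer diameter 50 mm, hole 26 mm, 25 mm tall, about 45 g. At the start it lies flat on the collar of a storage post that passes through its hole with 4 mm of play all round. The point is the roll's centre, half-way up; z is the axis of the hole.
- narrow_roll_center (a point): Narrow roll of the same tape and diameters but only 13 mm tall, on the other storage post; it stays there. The point is its centre, half-way up.
- post_a_top (a point): Centre of the top of the fixed storage post with the wide roll: an aluminium post, diameter 18 mm, rounded end 61 mm above the table (12 mm above the roll), on a round white foot (diameter 80 mm, 10 mm thick) with a collar (diameter 34 mm, top 24 mm above the table) under the roll. The two posts stand left and right, either way round.
- post_b_top (a point): Centre of the top of the second storage post, the same as the first, which carries the narrow roll. Fixed to the table.
- hub_top (a point): Tape dispenser, fixed: round grey foot (diameter 100 mm, 14 mm thick), a white disc on it (diameter 46 mm, top 24 mm above the table) and an upright white hub of diameter 22 mm (2 mm of play all round in the roll). The point is the centre of the hub's flat end, 54 mm above the table, z up. With the roll lying home on the disc the roll's centre is 17.5 mm below the point, its top 5 mm below.
- stud: Split snap stud on the hub's end (the last 5 mm of the hub is 19 mm wide): four sprung prongs, together about 7 mm across at the very tip, widening to 21 mm across 5.5 mm above the hub's end, undercut below that; 16.5 mm tall. Its origin is the centre of its foot, the same point as hub_top.
- dispenser: The whole dispenser; origin at the table under the hub's axis. Along its +x a steel tear blade stands on a bracket 86 to 107 mm from the hub's axis, 44 mm wide, its top 50 mm above the table.
- cap_center (a point): Grey snap cap, standing upright on the table: flange of diameter 40 mm, 5 mm thick, above it a hollow ribbed knob of diameter 30 mm; 30 mm tall in all, about 35 g. From below: a 23 mm recess 3 mm deep, then a 2 mm thick lip with a 16 mm hole that snaps behind the prongs, hollow above. The point is on its axis, half-way up (15 mm above its underside); z up.
- cap: The same cap as a whole; origin at the centre of its underside. Pushed on, its lip meets the prongs some 9 mm before home; the push rises to about 10 N, drops at the click about 4 mm before home (the prongs then draw it in), and the lip comes to rest on the hub's end (cap_center 12 mm above hub_top, cap underside 3 mm below it). A firm press to hold there is 10 to 20 N.
- hub_end: The end of the dispenser's hub, the last 5 mm below hub_top, on whose flat top the cap's lip comes to rest; its origin is on the hub's axis 5 mm below hub_top.
- vial_a: Glass vial with an aluminium collar, diameter 22 mm, 45 mm tall, standing; origin at the centre of its foot. A bystander.
- vial_b: Second glass vial like the first, on the other side. A bystander.
- swab_jar: Steel swab jar with a lid, diameter 79 mm, 107 mm tall; origin at the centre of its foot. A bystander.
- sanitiser: Clear pump bottle, diameter 60 mm, 167 mm tall; origin at the centre of its foot. A bystander.
- syringe: Syringe with an orange needle cap, about 130 mm long, lying on the table. A bystander.
- pen: Black marker pen, about 130 mm long, lying on the table. A bystander.

How it is judged:
By the outcome, as a careful person would: the job done as asked, in the order asked, and still so for the second after the job is handed in, while the arm keeps its last pose, push and grip.
It also fails if it takes over 64 s, if anything falls off the work surface, if the arm or the gripper's body presses on something with over 40 N, if the wrist force passes 120 N, or if a joint passes its speed limit or range.

### The arm

A 7-joint arm with a two-finger parallel gripper is mounted at the origin on the work surface. World frame = base frame: x ahead of the robot, y to its left, z up, the work surface at z = 0. Lengths are in m, angles in rad, forces in N, time in s.
With the tool pointing down it reaches from about 0.425 to 1.025 m from the base axis. Payload 3.6 kg.
Tool frame: the origin (TCP) lies at the very end of the fingers, on their centre line; the grasp point (between the pads) lies 19 mm behind it; z points along the fingers, y is the line along which they close (so a half turn about z gives the same grasp; the last joint's range is limited). The gripper opens to 85 mm and grips with 20 to 120 N. Pads are 22 mm wide; open, the fingers measure 114 mm over their backs; the gripper's body (76 mm by 85 mm) begins 54 mm behind the grasp point. The pads swing forward as they close: fully open they stand 13 mm farther back than shut.
Start: joints at [1.042, 0.591, 0.048, 1.609, -0.033, 0.943, -0.034], TCP at [0.306, -0.657, 0.231] pointing down, gripper open.
Joint ranges: [-2.69, 2.69], [-0.47, 2.24], [-1.27, 1.36], [0.19, 2.51], [-1.53, 4.68], [0.08, 2.07], [-3.09, 3.09]. Speed limits (rad/s): [2.57, 2.57, 3.14, 3.14, 3.14, 3.14, 3.14].

### API

Orientations are given as a rotation vector (axis times angle).
In Python, from bench import env gives the robot as it stands. The module is installed in compiled form; this text tells all that it offers.
- The arm moves only by the tool play_rows, never from a script. Its argument "moves" is one flat list of numbers, 7 for each row, row after row: the shift along the tool's x, y, z in cm, then the turn, a rotation vector about the tool's x, y, z in degrees, then the opening, from 0 (shut) to 1 (fully open). A call has 1 to 10 rows; each row shifts and turns the commanded pose from where the row before left it, along the tool's axes as they then stand; what a row does not reach is not made up. A row lasts 1/12 s, in which the tool goes at most 41.7 mm and 7.16 degrees, less where a joint would pass 70% of its speed; a pose out of reach is approached as far as the arm can. A call is refused whole if a number of a shift passes 4.17 or a number of a turn 7.16, either way. A call with a gripper value outside its range is refused whole. The fingers move at their own pace and stop on an object; "grip_force" is the grip in N (left out, the last holds). Time passes only in rows, so rows that do not move let the fingers close. It gives the time, the measured TCP pose, the force, the opening and the grip force at its end, in the units of the state.
- env.observe(): the state, without advancing time (a new reading comes with each control period).
- env.snapshot(name): name is "side" or "top" or "wrist"; returns the picture (480x640x3 uint8, blue, green, red); there is no depth.
- env.camera_info(name): a dict with "fx", "fy", "cx", "cy" (pixels), "dist" ([k1, k2, p1, p2, k3] as OpenCV has them; the pictures are not rectified), "R" (3x3) and "t" (3): a world point X has camera coordinates R X + t. Camera axes: x right, y down, z forward; pixel columns grow to the right and rows downward; lengths in m; the calibration is good to about 2 mm. A picture is of the moment at which its call begins: read the wrist's pose just before it. camera_info takes no time and is no camera call; for the wrist camera it gives the pose at the moment of the call.
- env.sign_off(): hands the job in; it is judged then, once.
Trained networks look in the newest picture that a camera, given by its name, has taken for a name from the list of things; names that differ only in an ending like _2 or _b are one class to them, and where a whole thing is asked for, a point or a joint stands for the part that bears it (a point fixed in the world has none). Each returns a list of dicts, best first, with "score" (0 to 1); they miss things now and then, are a little off and sometimes report something else, mostly with a low value. They report only what shows in the picture. A call takes as long as a camera call.
- env.outline_of(camera, thing): "pixels" (480x640 bool, what is visible of it) and "rect" ([left, top, right, bottom] in pixels, round what is visible of it).
The state is a dict: "time": time; "joint_pos": joint angles; "qd": joint speeds; "joint_torque": joint torques, N m; "position": TCP position; "eef_rot": TCP orientation; "force": force on the tool from outside, world axes, zero at the start; "ft_torque": the same for the moment, N m; "finger_gap": finger opening in m; "grasp_force": force on a finger pad.
Only numpy, scipy, OpenCV 4.12 (cv2) and the standard library are available. Lean on these libraries where they do the work, as an engineer would, in place of code of your own. Each camera call takes 0.05 s, during which the arm holds its last target. There are 200 camera calls.

## Working session

There is one attempt and no reset: what is moved stays moved. The work goes in short steps, Python scripts to look and compute and a tool call to move; the robot and the scene stay as the last step left them, time stands still between calls to the robot, and variables do not carry over. Pictures are saved under pics/ and viewed, at most 10 in all, crops included, and the job is handed in when it is done.

Besides the shell and the picture viewer there is one more tool, called as name(argument=value, ...) on one line, values as JSON. play_rows: Moves the arm, as the interface text tells. Its arguments: {"type":"object","properties":{"moves":{"type":"array","items":{"type":"number"}},"grip_force":{"type":"number"}},"required":["moves"]}

```bash
mkdir -p pics; cat > h.py <<'E'
import numpy as np, cv2
from bench import env
from scipy.spatial.transform import Rotation as Ro
def snap(n,f=None):
    im=env.snapshot(n)
    if f: cv2.imwrite('pics/'+f,im)
    return im
def ray(n,uv,ci=None):
    c=ci or env.camera_info(n)
    K=np.array([[c['fx'],0,c['cx']],[0,c['fy'],c['cy']],[0,0,1]])
    p=cv2.undistortPoints(np.array([[uv]],float),K,np.array(c['dist'],float)).ravel()
    R=np.array(c['R']);t=np.array(c['t']).ravel()
    d=R.T@np.array([p[0],p[1],1]);return -R.T@t,d/np.linalg.norm(d)
def proj(n,X,ci=None):
    c=ci or env.camera_info(n)
    K=np.array([[c['fx'],0,c['cx']],[0,c['fy'],c['cy']],[0,0,1]])
    return cv2.projectPoints(np.atleast_2d(np.array(X,float)),cv2.Rodrigues(np.array(c['R']))[0],np.array(c['t'],float),K,np.array(c['dist'],float))[0].reshape(-1,2)
def onplane(n,uv,z,ci=None):
    o,d=ray(n,uv,ci);return o+d*(z-o[2])/d[2]
E
python3 - <<'E'
from h import *
a=snap('side','s0.png');b=snap('top','t0.png')
cv2.imwrite('pics/st.png',np.vstack([a,b])[:, :] if 0 else cv2.resize(np.hstack([a,b]),(800,300)))
for n in('side','top'):
  c=env.camera_info(n);print(n,-np.array(c['R']).T@np.array(c['t']).ravel(),c['fx'])
  for th in['wide_roll_center','narrow_roll_center','post_a_top','hub_top','stud','dispenser','cap','vial_a','swab_jar','sanitiser','syringe','pen']:
    print(n,th,[(round(o['score'],2),[int(v) for v in o['rect']],np.round(np.argwhere(o['pixels']).mean(0)[::-1],1).tolist()) for o in env.outline_of(n,th)[:3]])
s=env.observe();print(s['position'],s['eef_rot'],s['finger_gap'],s['time'],s['force'])
E
```

```text
side [0.1816179  0.70058341 0.60926751] 617.5306933913795
side wide_roll_center [(0.63, [250, 349, 294, 394], [271.0, 372.3])]
side narrow_roll_center [(0.75, [393, 179, 419, 200], [404.9, 190.9])]
side post_a_top [(0.87, [242, 353, 305, 412], [273.2, 390.1]), (0.41, [353, 292, 379, 320], [365.4, 308.8])]
side hub_top [(0.7, [183, 235, 283, 299], [235.5, 270.3])]
side stud []
side dispenser [(0.91, [177, 235, 284, 299], [235.0, 270.1])]
side cap [(0.7, [352, 293, 378, 320], [365.7, 308.2]), (0.49, [440, 224, 457, 269], [448.4, 247.4])]
side vial_a [(0.9, [275, 312, 288, 341], [280.6, 328.3]), (0.68, [344, 199, 354, 224], [348.4, 214.5])]
side swab_jar [(0.74, [273, 312, 288, 341], [280.7, 327.8]), (0.57, [88, 281, 157, 366], [123.1, 321.0])]
side sanitiser []
side syringe [(0.79, [341, 342, 417, 391], [380.9, 365.0])]
side pen [(0.62, [434, 218, 460, 270], [447.8, 245.0])]
top [0.3318839  0.0139316  1.03585161] 547.8016993290366
top wide_roll_center [(0.65, [168, 282, 194, 315], [180.5, 299.5])]
top narrow_roll_center [(0.69, [439, 249, 470, 274], [455.5, 264.0])]
top post_a_top [(0.
[... 151 characters left out ...]
stud []
top dispenser [(0.82, [249, 156, 300, 241], [272.7, 204.8])]
top cap [(0.71, [274, 307, 297, 326], [286.5, 316.0]), (0.59, [165, 278, 207, 320], [188.5, 302.4]), (0.47, [430, 246, 475, 286], [453.0, 266.9])]
top vial_a [(0.47, [221, 268, 236, 284], [228.0, 276.1]), (0.45, [382, 232, 395, 246], [389.0, 238.2])]
top swab_jar [(0.61, [132, 157, 186, 210], [160.3, 184.0])]
top sanitiser [(0.75, [390, 129, 435, 176], [411.3, 154.7])]
top syringe [(0.6, [202, 343, 272, 367], [237.1, 354.9])]
top pen [(0.76, [380, 310, 437, 356], [408.5, 334.1])]
[ 0.30599874 -0.65725651  0.23130974] [ 3.06729144e+00  6.79140833e-01 -1.08918343e-04] 0.08520243970011772 1.3 [0.58911496 0.18673883 0.08422074]
```

View pics/t0.png

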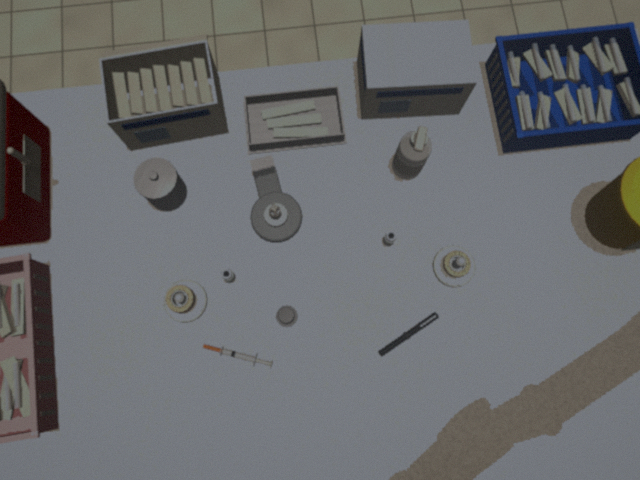

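View pics/s0.png

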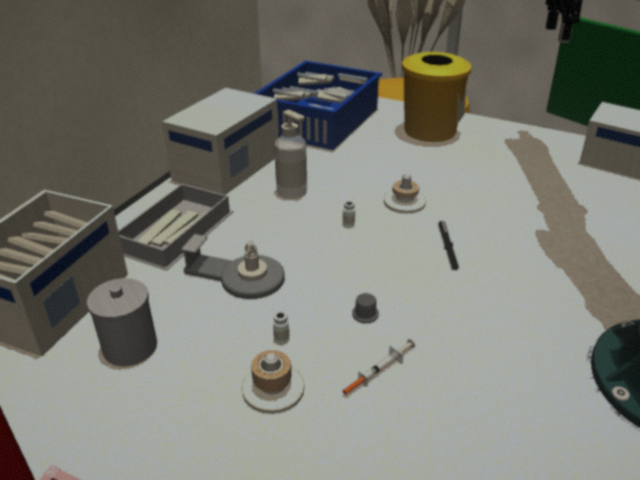

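The top view shows the wide roll on the left post at about (180,299), the narrow roll at (456,264), the dispenser hub at (276,213) with the blade at (263,163), and the cap at (287,316). The vial at (228,276) stands between the roll and the hub. The side view agrees, with the tall roll at (271,372), the stud at (251,247) and the cap at (365,307).

```bash
cat > tri.py <<'E'
from h import *
def tri(obs):
    A=np.zeros((3,3));b=np.zeros(3);L=[]
    for n,uv,ci in obs:
        o,d=ray(n,uv,ci);P=np.eye(3)-np.outer(d,d);A+=P;b+=P@o;L.append((o,d))
    X=np.linalg.solve(A,b);return X,[round(1000*np.linalg.norm(np.cross(X-o,d)),1) for o,d in L]
E
python3 - <<'E'
from tri import *
f=lambda n,a,b:tri([('top',a,None),('side',b,None)])
print('roll',f('',(180.5,298.5),(271.5,371)))
print('cap',f('',(286.5,316),(365.3,307)))
print('hubtop~stud',f('',(275.5,211.5),(251,250)))
print('vial',f('',(228.5,276),(281,327)))
print('vialb',f('',(389,238),(348.5,214)))
for nm,uv,z in[('roll',(180.5,298.5),.036),('cap',(286.5,316),.02),('hub',(275.5,212),.06),('vialA',(228,276),.022),('blade',(262.5,163),.05),('jar',(156,178),.1),('sanit',(411,155),.08),('foot',(276,217),.014)]:
    print(nm,onplane('top',uv,z).round(4))
s=env.observe();print(Ro.from_rotvec(s['eef_rot']).as_matrix().round(3))
c=env.camera_info('wrist');print(c['fx'],c['cx'],c['cy'],(-np.array(c['R']).T@np.array(c['t']).ravel()).round(3),np.array(c['R']).round(3).tolist())
E
```

```text
roll (array([0.47689425, 0.24318305, 0.03399245]), [np.float64(1.1), np.float64(1.1)])
cap (array([0.42625949, 0.05515242, 0.01247123]), [np.float64(2.5), np.float64(2.5)])
hubtop~stud (array([0.6179581 , 0.05450268, 0.0540678 ]), [np.float64(3.7), np.float64(3.7)])
vial (array([0.51171282, 0.15498757, 0.02100252]), [np.float64(2.4), np.float64(2.4)])
vialb (array([ 0.54849839, -0.15430433,  0.02092491]), [np.float64(1.5), np.float64(1.5)])
roll [0.4756 0.2423 0.036 ]
cap [0.4232 0.0541 0.02  ]
hub [0.6117 0.0529 0.06  ]
vialA [0.5094 0.1549 0.022 ]
blade [0.7139 0.0683 0.05  ]
jar [0.6881 0.2584 0.1   ]
sanit [ 0.6862 -0.2086  0.08  ]
foot [0.6148 0.0548 0.014 ]
[[ 0.907  0.422 -0.   ]
 [ 0.422 -0.907 -0.   ]
 [-0.    -0.    -1.   ]]
381.1334887562146 315.97820864529734 235.2320196189266 [ 0.369 -0.628  0.373] [[0.423, -0.906, -0.0], [-0.873, -0.407, 0.27], [-0.245, -0.114, -0.963]]
```

play_rows(moves=[0,0,0,0,0,6.24,1,0,0,0,0,0,6.24,1,0,0,0,0,0,6.24,1,0,0,0,0,0,6.24,1,1.3,-3.8,0,0,0,0,1,1.3,-3.8,0,0,0,0,1,1.3,-3.8,0,0,0,0,1,1.3,-3.8,0,0,0,0,1,1.3,-3.8,0,0,0,0,1,1.3,-3.8,0,0,0,0,1])

```text
time: 2.13
position: [0.3845, -0.4274, 0.2315]
eef_rot: [3.141, -0.0, 0.001]
force: [1.0, -0.6, 0.4]
finger_gap: 0.0852
grasp_force: 0.0
```

play_rows(moves=[1.3,-3.8,0,0,0,0,1,1.3,-3.8,0,0,0,0,1,1.3,-3.8,0,0,0,0,1,1.3,-3.8,0,0,0,0,1,1.3,-3.8,0,0,0,0,1,1.3,-3.8,0,0,0,0,1,0,-4,0,0,0,0,1,0,-4,0,0,0,0,1,0,-4,0,0,0,0,1,0,-4,0,0,0,0,1])

```text
time: 2.97
position: [0.4619, -0.0394, 0.2317]
eef_rot: [3.142, 0.0, 0.002]
force: [0.5, -0.5, -0.9]
finger_gap: 0.0853
grasp_force: 0.0
```

```bash
python3 - <<'E'
from h import *
s=env.observe();print(s['joint_pos'],s['position'],Ro.from_rotvec(s['eef_rot']).as_matrix().round(3).tolist(),s['force'])
E
```

```text
[-0.06101804  0.26410882  0.05845363  2.18232793 -0.0237906   0.69476104
 -1.55705385] [ 0.461891   -0.03935637  0.23166274] [[1.0, 0.0, 0.001], [0.0, -1.0, -0.0], [0.001, 0.0, -1.0]] [ 0.45686775 -0.4990478  -0.91627035]
```

play_rows(moves=[1,-3.5,0,0,0,0,1,1,-3.5,0,0,0,0,1,1,-3.5,0,0,0,0,1,1,-3.5,0,0,0,0,1,0,0,0,0,0,0,1,0,0,0,0,0,0,1])

```text
time: 3.47
position: [0.5026, 0.1017, 0.2315]
eef_rot: [-3.141, -0.009, -0.002]
force: [-0.4, -0.8, 0.4]
finger_gap: 0.0856
grasp_force: 0.0
```

```bash
python3 - <<'E'
from h import *
import pickle
ci=env.camera_info('wrist');a=snap('wrist','w1.png')
pickle.dump(ci,open('w1.pkl','wb'))
for th in['wide_roll_center','post_a_top','hub_top','stud','dispenser','cap','hub_end','vial_a']:
    print(th,[(round(o['score'],2),[int(v) for v in o['rect']],np.round(np.argwhere(o['pixels']).mean(0)[::-1],1).tolist()) for o in env.outline_of('wrist',th)[:2]])
print(env.observe()['position'])
for X in[(.477,.243,.049),(.477,.243,.061),(.426,.055,.03),(.616,.054,.054),(.616,.054,.0705)]:print(X,proj('wrist',X,ci).round(1))
E
```

```text
wide_roll_center [(0.6, [131, 205, 195, 264], [162.4, 234.1]), (0.5, [342, 254, 376, 298], [359.7, 275.3])]
post_a_top []
hub_top [(0.86, [311, 0, 423, 130], [366.5, 66.5])]
stud []
dispenser [(0.93, [313, 0, 421, 133], [366.6, 66.4])]
cap []
hub_end [(0.69, [360, 54, 386, 78], [370.6, 68.7]), (0.55, [313, 0, 424, 132], [366.7, 66.5])]
vial_a [(0.92, [244, 179, 271, 208], [257.6, 194.3]), (0.58, [565, 145, 622, 171], [593.2, 158.0])]
[0.50182536 0.09784793 0.23135619]
(0.477, 0.243, 0.049) [[157.6 239. ]]
(0.477, 0.243, 0.061) [[152.  242.9]]
(0.426, 0.055, 0.03) [[363.9 285.2]]
(0.616, 0.054, 0.054) [[378.3  71.4]]
(0.616, 0.054, 0.0705) [[381.8  68.2]]
```

View pics/w1.png

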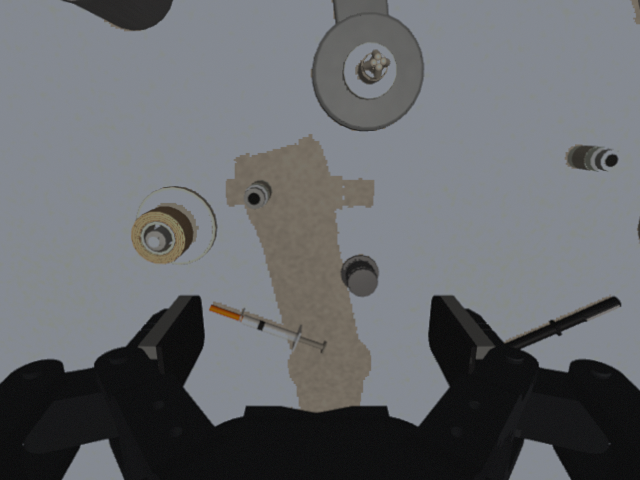

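The wrist view shows the roll top at about (158,237), the knob top at (361,281), the stud at (376,64) and the vial at (257,195). The predictions agree to a few mm. Next I hover over the roll to refine its position.

play_rows(moves=[-0.5,-2.9,1.6,0,0,0,1,-0.5,-2.9,1.6,0,0,0,1,-0.5,-2.9,1.6,0,0,0,1,-0.5,-2.9,1.6,0,0,0,1,-0.5,-2.9,1.6,0,0,0,1,0,0,0,0,0,0,1,0,0,0,0,0,0,1,0,0,0,0,0,0,1])

```text
time: 4.58
position: [0.4771, 0.243, 0.1513]
eef_rot: [3.141, -0.0, -0.0]
force: [0.2, -0.4, 0.9]
finger_gap: 0.0854
grasp_force: 0.0
```

```bash
python3 - <<'E'
from h import *
import pickle
s=env.observe();ci=env.camera_info('wrist');a=snap('wrist','w2.png')
pickle.dump(ci,open('w2.pkl','wb'))
for th in['wide_roll_center','post_a_top']:
    for o in env.outline_of('wrist',th)[:2]:
        c=max(cv2.findContours(o['pixels'].astype(np.uint8),0,2)[0],key=len)
        print(th,round(o['score'],2),[int(v) for v in o['rect']],cv2.minEnclosingCircle(c))
print(s['position'],s['joint_pos'])
for X in[(.477,.243,.049),(.477,.243,.061)]:print(X,proj('wrist',X,ci).round(1))
cv2.imwrite('pics/w2c.png',a[100:340,160:480])
E
```

```text
wide_roll_center 0.74 [278, 192, 357, 269] ((314.3790588378906, 231.65335083007812), 38.23112869262695)
post_a_top 0.94 [264, 170, 367, 265] ((316.4476623535156, 219.1580047607422), 51.327091217041016)
[0.47705786 0.24296374 0.15128343] [-0.55292663  0.46966507 -0.0041657   2.10010693  0.00468091  0.57242005
 -2.13165066]
(0.477, 0.243, 0.049) [[315.9 237.1]]
(0.477, 0.243, 0.061) [[315.9 242.3]]
```

View pics/w2.png

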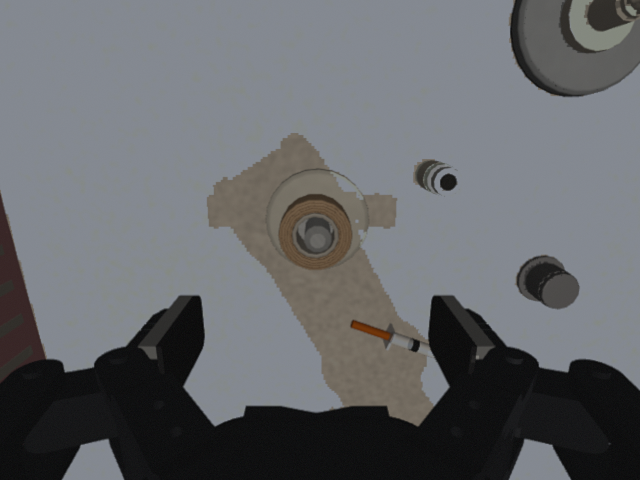

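The roll's top ring centres at about (315.5,233.5) and the post top at (317,238). Both lie about 4 px above the prediction, so the roll is at about (0.479, 0.243) with heights consistent. I now descend and grasp.

play_rows(moves=[0.2,0,2,0,0,0,1,0,0,3,0,0,0,1,0,0,3,0,0,0,1,0,0,3,0,0,0,1,0,0,1.5,0,0,0,1,0,0,0.6,0,0,0,1,0,0,0,0,0,0,1,0,0,0,0,0,0,0.5,0,0,0,0,0,0,0.4,0,0,0,0,0,0,0.4], grip_force=50)

```text
time: 5.57
position: [0.4799, 0.2441, 0.0217]
eef_rot: [-3.14, 0.0, -0.004]
force: [0.6, -0.0, -0.1]
finger_gap: 0.0509
grasp_force: 0.6
```

play_rows(moves=[0,0,0,0,0,0,0.4,0,0,0,0,0,0,0.4,0,0,0,0,0,0,0.4,0,0,0,0,0,0,0.4])

```text
time: 5.9
position: [0.4799, 0.2441, 0.0221]
eef_rot: [-3.14, -0.0, -0.004]
force: [-0.8, -1.0, 5.8]
finger_gap: 0.0491
grasp_force: 50.7
```

play_rows(moves=[0,0,-0.5,0,0,0,0.4,0,0,-1,0,0,0,0.4,0,0,-1.5,0,0,0,0.4,0,0,-1.5,0,0,0,0.4,0,0,-1.5,0,0,0,0.4,0,0,-1.5,0,0,0,0.4,0,0,-1.5,0,0,0,0.4,0,0,0,0,0,0,0.4])

```text
time: 6.57
position: [0.4806, 0.2448, 0.1138]
eef_rot: [-3.138, 0.0, -0.008]
force: [0.1, 0.6, -0.5]
finger_gap: 0.0494
grasp_force: 51.7
```

play_rows(moves=[1,1.5,0,0,0,0,0.4,1.5,2.5,0,0,0,0,0.4,1.5,2.5,0,0,0,0,0.4,1.5,2.5,0,0,0,0,0.4,1,2,0,0,0,0,0.4,0.5,1,0,0,0,0,0.4,0,0,0,0,0,0,0.4,0,0,0,0,0,0,0.4,0,0,0,0,0,0,0.4])

```text
time: 7.32
position: [0.5477, 0.1259, 0.1102]
eef_rot: [-3.14, -0.004, 0.002]
force: [-0.2, -0.1, -0.6]
finger_gap: 0.0491
grasp_force: 51.7
```

```bash
python3 - <<'E'
from h import *
import pickle
s=env.observe();ci=env.camera_info('wrist');a=snap('wrist','w3.png')
pickle.dump(ci,open('w3.pkl','wb'))
for th in['wide_roll_center','hub_end','hub_top','cap_center']:
    for o in env.outline_of('wrist',th)[:2]:
        c=max(cv2.findContours(o['pixels'].astype(np.uint8),0,2)[0],key=len)
        print(th,round(o['score'],2),[int(v) for v in o['rect']],cv2.minEnclosingCircle(c))
print(s['position'],s['finger_gap'],s['grasp_force'],s['force'])
for X in[(.617,.056,.054),(.617,.056,.0705),(.617,.056,.014),(.426,.055,.03)]:print(X,proj('wrist',X,ci).round(1))
E
```

```text
wide_roll_center 0.57 [245, 254, 390, 402] ((315.5, 330.5), 74.7296142578125)
wide_roll_center 0.39 [382, 371, 393, 404] ((387.5, 386.0), 15.207006454467773)
hub_end 0.58 [432, 102, 455, 143] ((450.0, 122.04166412353516), 18.069459915161133)
hub_end 0.22 [348, 2, 511, 207] ((419.0, 97.93316650390625), 105.78717803955078)
hub_top 0.57 [346, 0, 514, 203] ((419.5, 97.7871322631836), 105.8423080444336)
cap_center 0.55 [383, 371, 391, 404] ((387.5, 385.0), 15.07491397857666)
[0.54774545 0.12590836 0.11015047] 0.04909606627059692 51.70198705047369 [-0.21106002 -0.13502193 -0.63250068]
(0.617, 0.056, 0.054) [[455.6 130.3]]
(0.617, 0.056, 0.0705) [[468.1 130.5]]
(0.617, 0.056, 0.014) [[432.4 129.9]]
(0.426, 0.055, 0.03) [[416.5 412.4]]
```

View pics/w3.png

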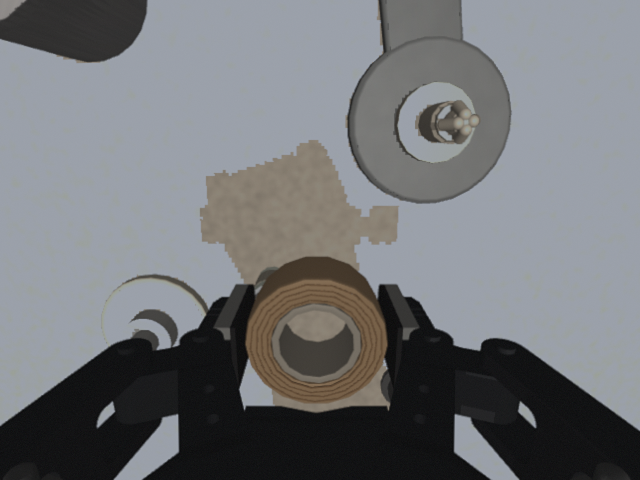

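The view shows the roll held, its top ring spanning u 247–386 with the bottom at v 403 and its hole at u 273–360. The dispenser foot spans u 349–511, v 38–202, with the stud tip at (466,120). I'll measure the roll and the hub with this same camera so that its biases cancel.

```bash
cat > fit.py <<'E'
from tri import *
import pickle
from scipy.optimize import least_squares
th=np.linspace(0,2*np.pi,181)
def circ(x,y,z,r):return np.c_[x+r*np.cos(th),y+r*np.sin(th),0*th+z]
def ext(ci,x,y,z,r):
    p=proj('wrist',circ(x,y,z,r),ci);return np.r_[p.min(0),p.max(0)]  # l,t,r,b
def fit(ci,z,r,obs,x0):   # obs l,t,r,b (nan = unseen)
    obs=np.array(obs,float);m=~np.isnan(obs)
    s=least_squares(lambda q:(ext(ci,q[0],q[1],z,r)-obs)[m],x0);return s.x.round(4),s.fun.round(1)
E
python3 - <<'E'
from fit import *
ci=pickle.load(open('w3.pkl','rb'));n=np.nan
for z in(.135,.137,.139):print('roll top',z,fit(ci,z,.025,[246.5,n,386.5,402.5],[.548,.126]))
print('hole',fit(ci,.137,.013,[272.5,303,360.5,382.5],[.548,.126]))
print('foot',fit(ci,.014,.05,[349,37.5,511,202],[.617,.056]))
print('disc',fit(ci,.024,.023,[398,82,n,163],[.617,.056]))
c2=pickle.load(open('w2.pkl','rb'))
print('w2 roll',fit(c2,.049,.025,[280,n,351.5,269.5],[.477,.243]))
# contour-based refinement on images: saturation/gray of foot
im=cv2.imread('pics/w3.png');print(im[120,365],im[90,300],im[120,410])
E
```

```text
roll top 0.135 (array([0.546 , 0.1257]), array([-2.1,  2.1,  0.3]))
roll top 0.137 (array([0.5476, 0.1257]), array([-3.5,  3.4,  0.5]))
roll top 0.139 (array([0.5492, 0.1257]), array([-4.8,  4.8,  0.7]))
hole (array([0.547 , 0.1257]), array([ 5.9,  5.6, -5.9, -6.7]))
foot (array([0.62  , 0.0576]), array([-1.8, -3.3,  1.9,  4.3]))
disc (array([0.6206, 0.0561]), array([ 0. , -0.8,  0.9]))
w2 roll (array([0.4789, 0.2431]), array([-1.9,  1.9,  0.1]))
[119 121 121] [170 160 155] [170 161 156]
```

play_rows(moves=[0.5,1.5,0,0,0,0,0.4,0.7,2,0,0,0,0,0.4,0.7,2,0,0,0,0,0.4,0.5,1.4,0,0,0,0,0.4,0,0,0,0,0,0,0.4,0,0,0,0,0,0,0.4,0,0,0,0,0,0,0.4])

```text
time: 8.15
position: [0.5724, 0.0563, 0.1102]
eef_rot: [-3.141, -0.003, 0.001]
force: [-0.7, 0.3, 0.1]
finger_gap: 0.0488
grasp_force: 51.7
```

```bash
python3 - <<'E'
from h import *
import pickle
s=env.observe();ci=env.camera_info('wrist');a=snap('wrist','w4.png')
pickle.dump(ci,open('w4.pkl','wb'))
print(s['position'],s['eef_rot'])
for X in[(.621,.057,.0705),(.621,.057,.024),(.621,.057,.014)]:print(X,proj('wrist',X,ci).round(1))
c=a[20:320,200:440].copy();c=cv2.resize(c,None,fx=2,fy=2,interpolation=cv2.INTER_CUBIC)
cv2.imwrite('pics/w4c.png',c)
E
```

```text
[0.57243355 0.05627449 0.1102288 ] [-3.14070507e+00 -2.55641728e-03  8.17250549e-04]
(0.621, 0.057, 0.0705) [[314.9 174.6]]
(0.621, 0.057, 0.024) [[315.2 165.4]]
(0.621, 0.057, 0.014) [[315.3 163.9]]
```

View pics/w4c.png

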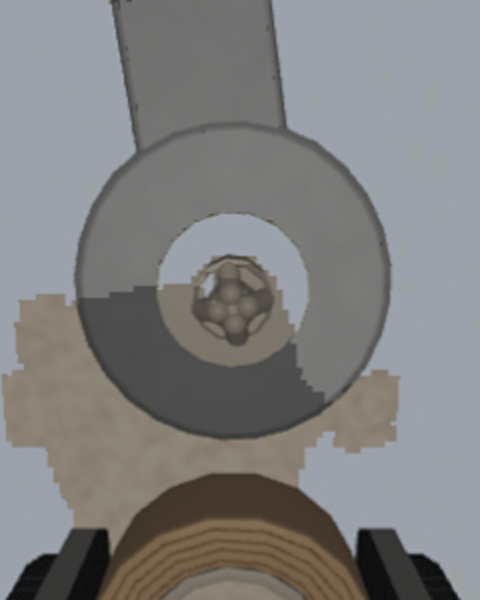

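The crop gives the foot centre at (316.5,160), the disc centre at (316.7,164.5) and the stud centre at (316.4,172). The hub is therefore at about (0.622, 0.0562). I move above it and descend in stages, watching the force.

play_rows(moves=[1,0,0,0,0,0,0.4,1.5,0,0,0,0,0,0.4,1.5,0,0,0,0,0,0.4,1.05,0,0,0,0,0,0.4,0,0,0,0,0,0,0.4,0,0,1,0,0,0,0.4,0,0,1.5,0,0,0,0.4,0,0,1,0,0,0,0.4,0,0,0.5,0,0,0,0.4,0,0,0,0,0,0,0.4])

```text
time: 9.03
position: [0.6213, 0.0548, 0.0684]
eef_rot: [3.141, 0.001, -0.007]
force: [0.2, 0.4, -1.1]
finger_gap: 0.0491
grasp_force: 51.7
```

play_rows(moves=[0,0,0.4,0,0,0,0.4,0,0,0.4,0,0,0,0.4,0,0,0.4,0,0,0,0.4,0,0,0.4,0,0,0,0.4,0,0,0,0,0,0,0.4,0,0,0,0,0,0,0.4])

```text
time: 9.53
position: [0.6233, 0.0548, 0.0541]
eef_rot: [3.142, 0.0, -0.001]
force: [0.9, -0.2, 0.2]
finger_gap: 0.0491
grasp_force: 51.7
```

play_rows(moves=[0,-0.13,0,0,0,0,0.4,0,0,0.5,0,0,0,0.4,0,0,0.5,0,0,0,0.4,0,0,0,0,0,0,0.4])

```text
time: 9.87
position: [0.6227, 0.0561, 0.0433]
eef_rot: [3.141, 0.001, -0.003]
force: [-0.3, 0.2, -0.6]
finger_gap: 0.049
grasp_force: 51.7
```

play_rows(moves=[0,0,0.5,0,0,0,0.4,0,0,0.5,0,0,0,0.4,0,0,0.4,0,0,0,0.4,0,0,0.4,0,0,0,0.4,0,0,0,0,0,0,0.4,0,0,0,0,0,0,0.4])

```text
time: 10.37
position: [0.6231, 0.0561, 0.0259]
eef_rot: [3.141, 0.0, -0.001]
force: [0.1, 0.5, -0.4]
finger_gap: 0.049
grasp_force: 51.7
```

play_rows(moves=[0,0,0.2,0,0,0,0.4,0,0,0.15,0,0,0,0.4,0,0,0,0,0,0,0.4,0,0,0,0,0,0,0.4])

```text
time: 10.7
position: [0.6234, 0.0561, 0.0228]
eef_rot: [-3.142, -0.0, -0.0]
force: [0.0, 0.6, -0.6]
finger_gap: 0.0488
grasp_force: 51.7
```

play_rows(moves=[0,0,0.1,0,0,0,0.4,0,0,0.1,0,0,0,0.4,0,0,0,0,0,0,0.4,0,0,0,0,0,0,0.4])

```text
time: 11.03
position: [0.6236, 0.0562, 0.0222]
eef_rot: [-3.142, -0.0, -0.001]
force: [-1.4, -0.6, 7.6]
finger_gap: 0.049
grasp_force: 52.5
```

play_rows(moves=[0,0,0,0,0,0,0.8,0,0,0,0,0,0,0.8,0,0,0,0,0,0,0.8,0,0,0,0,0,0,0.8,0,0,-1,0,0,0,0.8,0,0,-2,0,0,0,0.8,0,0,-3,0,0,0,0.8,0,0,-3,0,0,0,0.8,0,0,-3,0,0,0,0.8,0,0,-1,0,0,0,0.8])

```text
time: 11.87
position: [0.6261, 0.0564, 0.1559]
eef_rot: [-3.14, 0.0, -0.012]
force: [0.5, -0.5, 0.1]
finger_gap: 0.0682
grasp_force: 0.0
```

play_rows(moves=[-2,0,0,0,0,0,0.8,-3.5,0,0,0,0,0,0.8,-4,0,0,0,0,0,0.8,-4,0,0,0,0,0,0.8,-3.5,0,0,0,0,0,0.8,-2,0,0,0,0,0,0.8,0,0,0,0,0,0,0.8,0,0,0,0,0,0,0.8,0,0,0,0,0,0,0.8])

```text
time: 12.62
position: [0.435, 0.0564, 0.1512]
eef_rot: [-3.141, -0.0, -0.004]
force: [1.5, -0.5, 1.0]
finger_gap: 0.0684
grasp_force: 0.0
```

```bash
python3 - <<'E'
from h import *
import pickle
s=env.observe();ci=env.camera_info('wrist');a=snap('wrist','w5.png')
pickle.dump(ci,open('w5.pkl','wb'))
for th in['cap','wide_roll_center']:
    for o in env.outline_of('wrist',th)[:2]:
        print(th,round(o['score'],2),[int(v) for v in o['rect']])
print(s['position'],s['joint_pos'],s['finger_gap'])
for X in[(.426,.055,.03),(.426,.055,.005),(.6225,.0563,.049)]:print(X,proj('wrist',X,ci).round(1))
E
```

```text
cap 0.71 [122, 272, 277, 336]
cap 0.65 [292, 204, 341, 256]
wide_roll_center 0.49 [143, 98, 196, 134]
[0.43501348 0.05636106 0.15121243] [-0.19562917  0.37343811 -0.04612291  2.30230952  0.03773697  0.46400506
 -1.84293232] 0.06843314489759231
(0.426, 0.055, 0.03) [[318.1 242.2]]
(0.426, 0.055, 0.005) [[318.  233.1]]
(0.6225, 0.0563, 0.049) [[316.7 -92.1]]
```

View pics/w5.png

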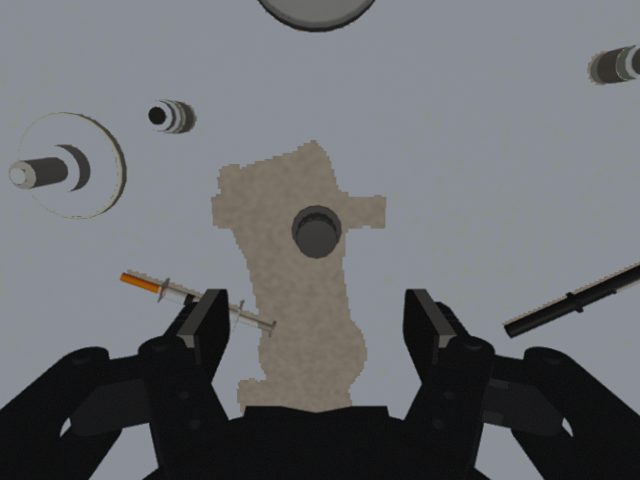

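The cap's flange spans u 292–341 with its top at v 205. The knob top is at about (317,236) with its bottom at v 256. The left post is empty, and the fingers sit clear of the syringe's plunger at (270,327).

```bash
python3 - <<'E'
from fit import *
ci=pickle.load(open('w5.pkl','rb'));n=np.nan
print(fit(ci,.005,.02,[292,205,341.5,n],[.426,.055]),fit(ci,.03,.015,[296,n,338,256.5],[.426,.055]))
# joint height fit: common centre, knob height free
def f(q):
    a=ext(ci,q[0],q[1],.005,.02);b=ext(ci,q[0],q[1],q[2],.015)
    return [a[0]-292,a[1]-205,a[2]-341.5,b[0]-296,b[2]-338,b[3]-256.5]
s=least_squares(f,[.426,.055,.03],x_scale=[.01,.01,.01]);print(s.x.round(4),s.fun.round(1))
# syringe plunger end
print(onplane('wrist',(272,327),.005,ci).round(3),onplane('wrist',(239,312),.01,ci).round(3))
E
```

```text
(array([0.4284, 0.056 ]), array([-0.8,  0. ,  0.8])) (array([0.4302, 0.0558]), array([ 0.1, -0.1, -0. ]))
[0.4285 0.0559 0.0253] [-0.7 -0.1  1.   0.4 -0.6  0.1]
[0.344 0.094 0.005] [0.36 0.12 0.01]
```

play_rows(moves=[-0.55,0.05,2,0,0,0,0.8,0,0,3,0,0,0,0.8,0,0,3,0,0,0,0.8,0,0,3,0,0,0,0.8,0,0,2,0,0,0,0.8,0,0,1,0,0,0,0.8,0,0,0,0,0,0,0.8,0,0,0,0,0,0,0.8], grip_force=70)

```text
time: 13.43
position: [0.4284, 0.0556, 0.0106]
eef_rot: [3.141, 0.0, -0.0]
force: [0.1, 0.2, 0.1]
finger_gap: 0.0682
grasp_force: 0.0
```

play_rows(moves=[0.05,0,0.2,0,0,0,0.8,0,0,0,0,0,0,0.4,0,0,0,0,0,0,0.3,0,0,0,0,0,0,0.2,0,0,0,0,0,0,0.2,0,0,0,0,0,0,0.2,0,0,0,0,0,0,0.2,0,0,0,0,0,0,0.2,0,0,0,0,0,0,0.2])

```text
time: 14.18
position: [0.429, 0.0556, 0.0099]
eef_rot: [-3.141, 0.001, -0.003]
force: [-0.1, 0.4, 9.8]
finger_gap: 0.0277
grasp_force: 68.2
```

play_rows(moves=[0,0,-0.5,0,0,0,0.2,0,0,-2,0,0,0,0.2,0,0,-3,0,0,0,0.2,0,0,-3,0,0,0,0.2,0,0,-1,0,0,0,0.2,0,0,0,0,0,0,0.2])

```text
time: 14.68
position: [0.4299, 0.0558, 0.1065]
eef_rot: [-3.14, 0.0, -0.009]
force: [0.3, -0.9, -0.6]
finger_gap: 0.0275
grasp_force: 69.0
```

play_rows(moves=[1.5,0,0,0,0,0,0.2,3,0,0,0,0,0,0.2,3.5,0,0,0,0,0,0.2,3.3,0,0,0,0,0,0.2,2,0,0,0,0,0,0.2,1,0,0,0,0,0,0.2,0,0,0,0,0,0,0.2,0,0,0,0,0,0,0.2,0,0,0,0,0,0,0.2])

```text
time: 15.43
position: [0.5684, 0.0554, 0.1029]
eef_rot: [3.141, 0.001, -0.007]
force: [-0.8, 0.3, -0.5]
finger_gap: 0.0271
grasp_force: 68.9
```

```bash
python3 - <<'E'
from h import *
import pickle
s=env.observe();ci=env.camera_info('wrist');a=snap('wrist','w6.png')
pickle.dump(ci,open('w6.pkl','wb'))
print(s['position'],s['eef_rot'],s['finger_gap'],s['grasp_force'],s['force'])
z=s['position'][2]-.0099;p=s['position']
for X in[(.622,.0562,.0705),(.622,.0562,.049),(.622,.0562,.014),(p[0],p[1],z+.03)]:print(X,proj('wrist',X,ci).round(1))
c=cv2.resize(a[60:380,190:450],None,fx=1.85,fy=1.85,interpolation=cv2.INTER_CUBIC);print(c.shape)
cv2.imwrite('pics/w6c.png',c)
E
```

```text
[0.56836102 0.05542215 0.10287194] [ 3.14090883e+00  1.08606111e-03 -6.89603061e-03] 0.027093051652158886 68.93525334075093 [-0.76324507  0.29420205 -0.45142227]
(0.622, 0.0562, 0.0705) [[314.6 165.1]]
(0.622, 0.0562, 0.049) [[314.7 161. ]]
(0.622, 0.0562, 0.014) [[314.9 155.9]]
(np.float64(0.5683610165262143), np.float64(0.055422147672819534), np.float64(0.12297194150238826)) [[316.2 331.3]]
(592, 481, 3)
```

View pics/w6c.png

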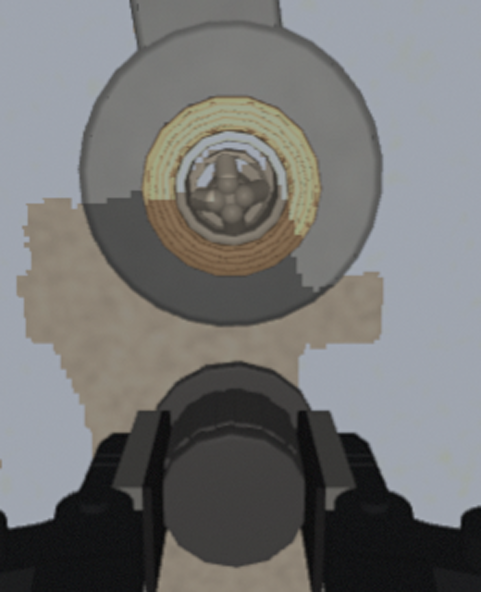

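The roll lies flat round the hub, with its ring centred at (315,161) and the stud at about (315,166). The cap is held upright and centred in u at 316. I now move over the stud.

play_rows(moves=[1,-0.08,0,0,0,0,0.2,1.7,0,0,0,0,0,0.2,1.7,0,0,0,0,0,0.2,0.93,0,0,0,0,0,0.2,0,0,0,0,0,0,0.2,0,0,0,0,0,0,0.2,0,0,1,0,0,0,0.2,0,0,0.9,0,0,0,0.2,0,0,0,0,0,0,0.2,0,0,0,0,0,0,0.2])

```text
time: 16.32
position: [0.623, 0.0563, 0.0835]
eef_rot: [3.141, 0.001, -0.005]
force: [0.6, -0.6, -0.3]
finger_gap: 0.0275
grasp_force: 68.9
```

play_rows(moves=[-0.1,0,0,0,0,0,0.2,0,0,0.4,0,0,0,0.2,0,0,0.4,0,0,0,0.2,0,0,0.3,0,0,0,0.2,0,0,0,0,0,0,0.2,0,0,0,0,0,0,0.2])

```text
time: 16.82
position: [0.6233, 0.0564, 0.0734]
eef_rot: [3.141, 0.0, -0.001]
force: [-0.5, 0.4, -1.0]
finger_gap: 0.0269
grasp_force: 68.9
```

play_rows(moves=[-0.1,0,0,0,0,0,0.2,0,0,0.2,0,0,0,0.2,0,0,0.2,0,0,0,0.2,0,0,0,0,0,0,0.2,0,0,0,0,0,0,0.2])

```text
time: 17.23
position: [0.6224, 0.0565, 0.0698]
eef_rot: [3.142, 0.0, -0.001]
force: [-0.4, -0.6, 1.4]
finger_gap: 0.0273
grasp_force: 69.3
```

Contact with the prongs comes at the expected height (TCP about 0.070). I press on in small steps.

play_rows(moves=[0,0,0.15,0,0,0,0.2,0,0,0.15,0,0,0,0.2,0,0,0.1,0,0,0,0.2,0,0,0,0,0,0,0.2])

```text
time: 17.57
position: [0.6232, 0.0565, 0.0673]
eef_rot: [-3.142, -0.0, -0.001]
force: [-3.0, -0.4, 10.1]
finger_gap: 0.0275
grasp_force: 70.2
```

play_rows(moves=[0,0,0.1,0,0,0,0.2,0,0,0.1,0,0,0,0.2,0,0,0,0,0,0,0.2])

```text
time: 17.82
position: [0.6224, 0.0566, 0.0632]
eef_rot: [-3.141, -0.0, 0.0]
force: [0.5, 0.4, -7.4]
finger_gap: 0.0274
grasp_force: 69.5
```

play_rows(moves=[0,0,0.1,0,0,0,0.2,0,0,0.1,0,0,0,0.2,0,0,0,0,0,0,0.2,0,0,0,0,0,0,0.2])

```text
time: 18.15
position: [0.6231, 0.0564, 0.0617]
eef_rot: [3.142, 0.0, 0.001]
force: [-0.6, -0.1, -1.5]
finger_gap: 0.0277
grasp_force: 69.9
```

play_rows(moves=[0,0,0.1,0,0,0,0.2,0,0,0.1,0,0,0,0.2,0,0,0,0,0,0,0.2,0,0,0,0,0,0,0.2])

```text
time: 18.48
position: [0.6233, 0.0564, 0.0609]
eef_rot: [3.142, 0.0, 0.002]
force: [-1.4, -0.2, 6.8]
finger_gap: 0.0274
grasp_force: 71.0
```

play_rows(moves=[0,0,0.1,0,0,0,0.2,0,0,0.07,0,0,0,0.2,0,0,0,0,0,0,0.2,0,0,0,0,0,0,0.2,0,0,0,0,0,0,0.2,0,0,0,0,0,0,0.2])

```text
time: 18.98
position: [0.6235, 0.0564, 0.0608]
eef_rot: [3.141, -0.0, 0.002]
force: [-3.6, -0.1, 15.8]
finger_gap: 0.0274
grasp_force: 72.0
```

```bash
python3 - <<'E'
from h import *
a=snap('wrist');b=snap('side')
a=cv2.resize(a[120:420,150:490],(408,360));b=cv2.resize(b[200:320,160:296],(408,360))
cv2.imwrite('pics/fin.png',np.hstack([a[:,:398],b[:,:398]]))
s=env.observe();print(s['position'],s['force'],s['grasp_force'],s['time'],s['eef_rot'])
E
```

```text
[0.62346039 0.05639226 0.06077862] [-2.91480391 -0.7827784  15.71570284] 72.03266909345984 19.0833 [ 3.14149902e+00 -1.77507581e-04  2.18193313e-03]
```

View pics/fin.png

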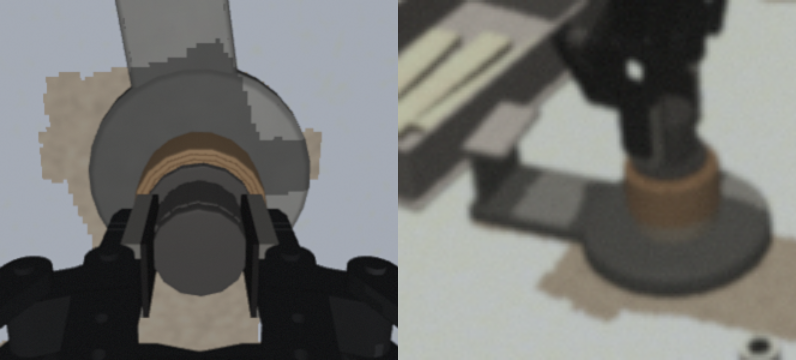

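The roll lies flat on the disc (side crop near (672,195)). The cap is seated in its hole (wrist crop knob near (200,250)), rigid under a press of 15.7 N, at the expected home height.

```bash
python3 -c "
from h import *
print(env.sign_off())"
```

```text
the job is handed in; nothing more can be done
None
```

The wide roll lies flat on the dispenser's disc, and the cap clicked and sits fully home with the gripper pressing it at about 16 N; the job was handed in at about 19 s, and the sign-off returned no verdict.

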